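# Seat the rolling pin in its clip stand

## Task

Lift the rolling pin off the cutting board and put it away in the slotted stand: lower both steel necks of the pin into the two open slots at once, then press gently until each end has bottomed in its slot, pin level, and let go. The clips in the slots grip tightly and not equally, so the pin does not fall home by itself and one end may hang up; how deep the slots are set differs, so feel for the bottom and do not ram it, and leave the bowl, the glass lid and the slow cooker alone.

Things in the scene. Friction and masses are not known exactly. Their poses are not given: they have to be found in the camera images.
- pin_center (a point): Centre of the rolling pin, on its axis, 22 mm above the board's top at first. Both ends alike: wooden barrel 44 mm in diameter, 170 mm long; beyond it at each end a bare steel neck 12 mm in diameter, 24 mm long, then a handle 28 mm in diameter, 75 mm long; 368 mm overall, about 0.45 kg. Grasp across mid barrel. x axis along the pin; y, z turn as it rolls.
- pin: The same rolling pin; origin on the surface of the barrel at mid length, 22 mm from the axis (on the underside as it starts); x axis along the pin.
- neck_a (a point): Middle of one steel neck, on the pin's axis, 97 mm from the pin's centre towards its -x. Either neck may go in either slot. In each slot two sprung steel leaves squeeze the neck: V mouth 17 mm wide at stand z = 114 mm, narrowing to 10 mm at z = 92 mm, straight below. A neck takes roughly 2 to 10 N to push down; friction holds it where it is left.
- neck_b (a point): Middle of the other steel neck, on the axis, 97 mm from the centre towards +x. The leaves in the slot at the stand's x = +97 mm are tighter than at -97 mm: the pin may tilt in the hand as it is pressed, and the high end may need pressing by itself, from above on the barrel's end.
- board: Wooden cutting board 260 x 160 x 18 mm, fixed; origin at the centre of its underside, x along its length. The pin lies along x on its top, between four small wooden stops 6 mm high, 52 to 72 mm either side of mid length (none at the middle), inner faces 16 mm from the centre line.
- stand: Dark wooden stand, fixed, on feet of varying height; origin at the centre of the underside of its 240 x 100 x 14 mm base, x along it, z up. Uprights 14 mm thick, 64 mm wide at x = -97 and +97 mm, tops at z = 104 mm, each with an open slot at y = 0. The seated pin lies level along x, axis 54 to 78 mm up according to the slots' set depth, centred over the origin, 5 mm of end play each way.
- bridge: Steel bridge screwed to the stand, origin on its base top (stand z = 14 mm), at the centre. It carries two rubber-topped posts, the slot bottoms: both level with each other, tops anywhere from 48 to 72 mm above the stand's underside, set by a screw; this reading does not show the setting, so the bottom must be felt. The posts do not give under the pin.
- bowl: Yellow plastic bowl, 120 mm across, 55 mm high, loose; origin at the centre of its underside. Bystander.
- lid: Glass lid with a black knob, 190 mm across, 46 mm high, loose on the counter; origin at the centre of its underside. Bystander.
- cooker: Slow cooker, 280 mm across, 158 mm high, 320 mm along y over its handles, fixed; origin at the centre of its underside. Bystander.

How it is judged:
By the outcome, as a careful person would: the job done as asked, in the order asked, and still so for the second after the job is handed in, with the robot touching nothing.
It also fails if it takes over 72 s, if anything falls off the work surface, if the arm or the gripper's body presses on something with over 40 N, if the wrist force passes 120 N, or if a joint passes its speed limit or range.

## Robot

A 6-joint arm with a two-finger parallel gripper is mounted at the origin on the work surface. World frame = base frame: x ahead of the robot, y to its left, z up, the work surface at z = 0. Lengths are in mm, angles in rad, forces in N, time in s.
With the tool pointing down it reaches from about 400 to 925 mm from the base axis. Payload 12.5 kg.
Tool frame: the origin (TCP) lies midway between the tips of the shut fingers; the grasp point (between the pads) lies 19 mm behind it; z points along the fingers, y is the line along which they close (so a half turn about z gives the same grasp; the last joint's range is limited). The gripper opens to 95 mm and grips with 3 to 60 N. Pads are 20 mm wide; open, the fingers measure 119 mm over their backs; the gripper's body (75 mm by 180 mm) begins 59 mm behind the grasp point.
Start: joints at [-1.291, 0.491, 1.559, -0, 1.092, -0.106], TCP at [235.212, -579.07, 214.661] pointing down, gripper open.
Joint ranges: [-3.1, 3.1], [-0.84, 2.19], [0.05, 2.79], [-1.13, 4.28], [0.06, 2.93], [-2.69, 2.69]. Speed limits (rad/s): [2.22, 2.22, 2.79, 3.14, 3.14, 3.14].

## Interface

Orientations are given as [roll, pitch, yaw] about the fixed x, y, z axes, in that order (R = Rz(yaw) Ry(pitch) Rx(roll)).
In Python, from cell import env gives the robot as it stands.
- The arm moves only by the tool arm_command, never from a script. Its argument "targets" is a list of rows, each a list of 5 numbers: the shift along the tool's x, y, z in mm, then the turn about the tool's z in degrees, then the opening, from 0 (shut) to 1 (fully open). In form: [[tx, ty, tz, roll, fingers], ...]. A call has 1 to 5 rows; each row is the pose to reach, as a shift and turn from the pose commanded when the call began, along the tool's axes at that moment; what a row does not reach only later rows make up. A row lasts 1/10 s, in which the tool goes at most 50 mm and 8.59 degrees, less where a joint would pass 70% of its speed; a pose out of reach is approached as far as the arm can. A call with a gripper value outside its range is refused whole. The fingers move at their own pace and stop on an object; the grip force is fixed at half the most. Time passes only in rows, so rows that repeat a pose let the fingers close. It gives the time, the measured TCP pose, the force, the opening and the grip force at its end, in the units of the state.
- env.state(): the state, without advancing time (a new reading comes with each control period).
- env.read_camera(name): name is "scene" or "top" or "wrist"; returns a dict with "frame" (420x560x3 uint8, red, green, blue), "vertical_fov" (degrees; the focal length in pixels is half the picture's height over the tangent of half this angle, whatever the lens; pixels are square), "cx", "cy" (the principal point, pixels), "world_from_camera" (4x4, takes a point from camera to world coordinates); the wrist camera has in their place "hand_eye" (4x4, takes a point from camera to tool coordinates, whose origin is the TCP and whose axes are the flange's). Camera axes: x right, y down, z forward; pixel columns grow to the right and rows downward; lengths in mm; the calibration is good to about 2 mm. A picture is of the moment at which its call begins: read the wrist's pose just before it. There is no depth.
- env.job_done(): hands the job in; it is judged then, once.
The state is a dict: "t": time; "joints": joint angles; "qvel": joint speeds; "tau": joint torques, N m; "eef_pos": TCP position; "tcp_rot": TCP orientation; "ft_force": force on the tool from outside, world axes, zero at the start; "moment": the same for the moment, N m; "opening": opening from 0.0 (shut) to 1.0 (fully open); "grip_force": force on a finger pad.
Only numpy, scipy, OpenCV 4.12 (cv2) and the standard library are available. Lean on these libraries where they do the work, as an engineer would, in place of code of your own. Each camera call takes 0.05 s, during which the arm holds its last target. There are 200 camera calls.

## Working session

There is one attempt and no reset: what is moved stays moved. The work goes in short steps, Python scripts to look and compute and a tool call to move; the robot and the scene stay as the last step left them, time stands still between calls to the robot, and variables do not carry over. Pictures are saved under pics/ and viewed, at most 10 in all, crops included, and the job is handed in when it is done.

Besides the shell and the picture viewer there is one more tool, called after "Request:" as a command line: name --pt "numbers of a row" for each row, then --argument value for the rest. arm_command: Moves the arm, as the interface text tells. Its arguments: {"type":"object","properties":{"targets":{"type":"array","items":{"type":"array","items":{"type":"number"}}}},"required":["targets"]}

```bash
mkdir -p pics
cat > h.py <<'E'
from cell import env
import numpy as np, cv2
from scipy.spatial.transform import Rotation as R
def cam(name):
    s=env.state(); c=env.read_camera(name); f=c["frame"]
    F=f.shape[0]/2/np.tan(np.radians(c["vertical_fov"])/2)
    if "world_from_camera" in c: T=np.array(c["world_from_camera"])
    else:
        W=np.eye(4); W[:3,:3]=R.from_euler("xyz",s["tcp_rot"]).as_matrix() ; W[:3,3]=s["eef_pos"]
        T=W@np.array(c["hand_eye"])
    return dict(f=f,F=F,cx=c["cx"],cy=c["cy"],T=T)
def save(name,d):
    cv2.imwrite(f"pics/{name}.png",cv2.cvtColor(d["f"],cv2.COLOR_RGB2BGR)); np.savez(f"pics/{name}.npz",**d)
def pt(d,u,v,z):
    r=d["T"][:3,:3]@np.array([(u-d["cx"])/d["F"],(v-d["cy"])/d["F"],1]); o=d["T"][:3,3]
    return o+r*(z-o[2])/r[2]
def px(d,p):
    q=np.linalg.inv(d["T"])@np.append(p,1); return q[:2]/q[2]*d["F"]+[d["cx"],d["cy"]]
def load(n): return dict(np.load(f"pics/{n}.npz"))
E
python3 - <<'E'
from h import *
s=env.state()
for k in s: print(k,s[k])
for n in ["scene","top"]:
    d=cam(n); save(n+"0",d); print(n,d["F"],d["cx"],d["cy"],d["T"].round(3))
E
```

```text
t 0.0
joints [-1.29061723e+00  4.91548444e-01  1.55943156e+00  2.63970677e-06
  1.09169977e+00 -1.05555367e-01]
qvel [-3.94682645e-04  6.98051836e-05  9.14486565e-04  6.02091247e-04
  2.33837041e-03 -9.00133914e-04]
tau [ 7.32017197e-04 -6.12649083e+01 -2.58176905e+01  6.92149415e-02
  4.82553360e-02 -8.82494487e-05]
eef_pos [ 235.13192086 -578.82987046  214.07481404]
tcp_rot [-3.14051183e+00 -1.16866583e-04  3.85733185e-01]
ft_force [ 0.20354631  0.28245774 -0.92050378]
moment [-0.00193008  0.00555468 -0.00226089]
grip_force 0.0
opening 0.9991794736419152
scene 419.54908352997455 284.2256392201998 204.67245984886927 [[ 6.100000e-01  6.640000e-01 -4.320000e-01  1.162817e+03]
 [ 7.920000e-01 -5.200000e-01  3.200000e-01 -3.989570e+02]
 [-1.200000e-02 -5.380000e-01 -8.430000e-01  1.127724e+03]
 [ 0.000000e+00  0.000000e+00  0.000000e+00  1.000000e+00]]
top 499.1368860539526 276.6666652117063 219.48112192718278 [[ 2.800000e-02 -9.920000e-01  1.260000e-01  3.870860e+02]
 [-1.000000e+00 -2.800000e-02  0.000000e+00  2.183300e+01]
 [ 3.000000e-03 -1.260000e-01 -9.920000e-01  1.860941e+03]
 [ 0.000000e+00  0.000000e+00  0.000000e+00  1.000000e+00]]
```

View pics/top0.png

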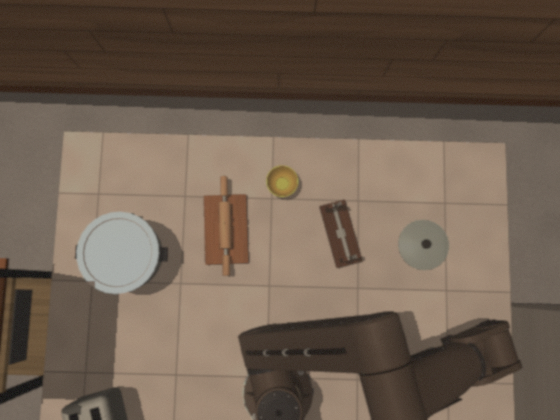

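View pics/scene0.png

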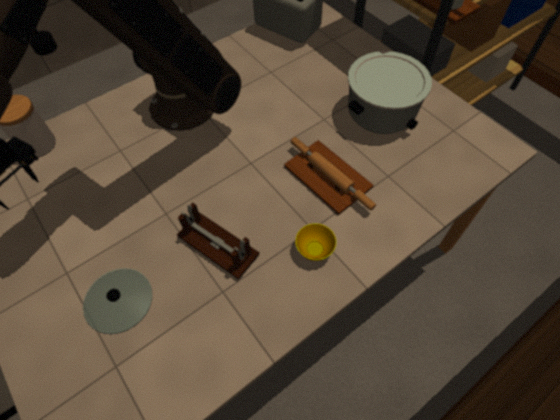

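The top view shows the pin from (224,178) to (226,275), the stand with its uprights near (337,205) and (351,262), and the bowl at (283,182). The lid is at (423,245) and the cooker at (120,253). I'll enlarge this for measuring.

Run:
```python
from h import *
d=load("top0")
def show(n,u,v,z): print(n,pt(d,u,v,z).round(0))
show("pin1",224,178,40);show("pin2",226,275,40);show("st1",337,206,104);show("st2",351,262,104);show("bowl",283,182,30);show("lid",423,245,20)
im=cv2.cvtColor(d["f"],cv2.COLOR_RGB2BGR)
a=cv2.resize(im[165:285,190:260],None,fx=5,fy=5,interpolation=cv2.INTER_CUBIC)
b=cv2.resize(im[180:300,305:375],None,fx=5,fy=5,interpolation=cv2.INTER_CUBIC)
o=np.hstack([a,b]); o=np.clip(o*1.6,0,255).astype(np.uint8)
cv2.imwrite("pics/crop.png",o)
```

```text
pin1 [769. 222.  40.]
pin2 [411. 200.  40.]
st1 [ 665. -191.  104.]
st2 [ 468. -243.  104.]
bowl [762.   2.  30.]
lid [ 542. -521.   20.]
```

View pics/crop.png

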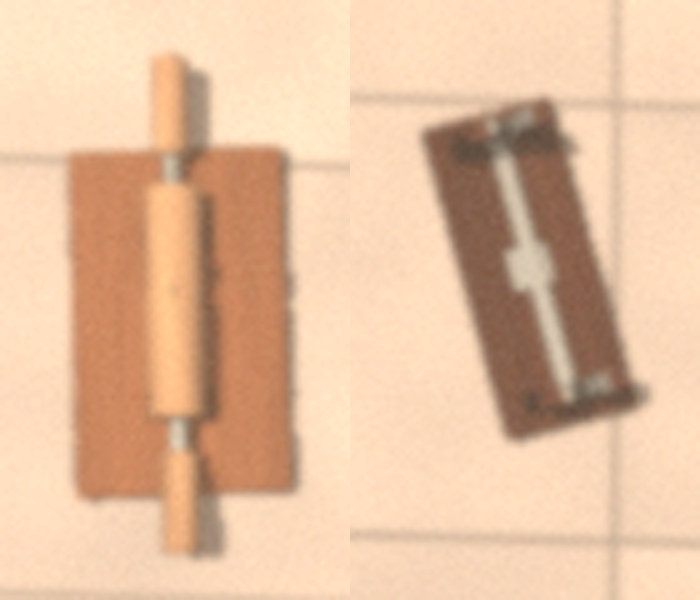

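```bash
cat >> h.py <<'E'
def go(p,yaw):
    "shift in current tool axes to reach world p, yaw(deg), tool down"
    s=env.state(); M=R.from_euler("xyz",s["tcp_rot"]).as_matrix(); y0=np.degrees(s["tcp_rot"][2])
    print("pose",np.round(s["eef_pos"],1),"yaw",round(y0,2),"t",round(s["t"],2),"F",np.round(s["ft_force"],1),"shift",(M.T@(np.array(p)-s["eef_pos"])).round(1),"turn",round(-(yaw-y0),2))
E
python3 - <<'E'
from h import *
d=load("top0")
A=pt(d,224.6,198.6,40);B=pt(d,226.2,251.6,40);print(A,B)
A=pt(d,223.8,176,40);B=pt(d,226.2,275.6,40);print(A,B,(A+B)/2,np.degrees(np.arctan2(*(A-B)[1::-1])))
for z in (14,34):
  c=[pt(d,305+(u-350)/5,180+v/5,z) for u,v in [(424,130),(553,97),(636,405),(512,438)]]
  c=np.array(c);print(c.round(0),c.mean(0),[np.linalg.norm(c[i]-c[i-1]).round() for i in range(4)])
s=env.state()
go([566,-217,430],15)
print(env.read_camera("wrist")["hand_eye"])
E
```

```text
[691.30086558 216.64912094  40.        ] [495.74514911 202.83240983  40.        ]
[776.29999569 223.09284369  40.        ] [408.83119991 199.32097034  40.        ] [592.5655978  211.20690701  40.        ] 3.7013558674601335
[[ 678. -138.   14.]
 [ 705. -234.   14.]
 [ 477. -298.   14.]
 [ 450. -207.   14.]] [ 577.34257695 -219.15476033   14.        ] [np.float64(238.0), np.float64(100.0), np.float64(238.0), np.float64(95.0)]
[[ 674. -136.   34.]
 [ 702. -231.   34.]
 [ 476. -294.   34.]
 [ 449. -204.   34.]] [ 575.28234742 -216.54517256   34.        ] [np.float64(235.0), np.float64(99.0), np.float64(235.0), np.float64(94.0)]
pose [ 235.1 -578.9  214.1] yaw 22.1 t 0.1 F [ 0.3 -0.7 -0.3] shift [ 442.7 -211.  -215.6] turn 7.1
[[ 7.88653142e-04 -9.69831621e-01 -2.43774496e-01  6.73117903e+01]
 [ 9.99999689e-01  7.72319041e-04  1.62582507e-04  5.35928596e-01]
 [ 3.05940280e-05 -2.43774548e-01  9.69831928e-01 -1.70560262e+02]
 [ 0.00000000e+00  0.00000000e+00  0.00000000e+00  1.00000000e+00]]
```

Request:
arm_command --pt "0 0 -100 0 1" --pt "0 0 -200 0 1" --pt "150 -70 -215 3 1" --pt "300 -140 -215 6 1" --pt "440 -210 -215 7 1"

```text
t: 0.65
eef_pos: [329.5, -476.5, 367.7]
tcp_rot: [3.14, -0.0, 0.26]
ft_force: [0.8, -0.4, -0.1]
opening: 1.001
grip_force: 0.0
```

Request:
arm_command --pt "0 0 0 0 1" --pt "0 0 0 0 1" --pt "0 0 0 0 1"

```text
t: 0.95
eef_pos: [328.3, -477.9, 365.8]
tcp_rot: [-3.141, 0.0, 0.263]
ft_force: [0.4, 0.7, -0.6]
opening: 1.001
grip_force: 0.0
```

Run:
```python
from h import *
go([576,-218,430],15)
```

```text
pose [ 328.3 -477.9  365.8] yaw 15.09 t 0.95 F [ 0.4  0.7 -0.6] shift [ 306.8 -186.6  -64.2] turn 0.09
```

Request:
arm_command --pt "307 -187 -64 0 1" --pt "307 -187 -64 0 1" --pt "307 -187 -64 0 1" --pt "307 -187 -64 0 1" --pt "307 -187 -64 0 1"

```text
t: 1.45
eef_pos: [499.0, -298.9, 409.9]
tcp_rot: [-3.141, 0.001, 0.262]
ft_force: [0.4, -1.2, 0.1]
opening: 1.001
grip_force: 0.0
```

Run:
```python
from h import *
go([576,-218,430],15)
```

```text
pose [ 499.  -298.9  409.9] yaw 14.98 t 1.45 F [ 0.4 -1.2  0.1] shift [ 95.3 -58.3 -20.1] turn -0.02
```

Request:
arm_command --pt "95 -58 -20 0 1" --pt "95 -58 -20 0 1" --pt "95 -58 -20 0 1" --pt "95 -58 -20 0 1" --pt "95 -58 -20 0 1"

```text
t: 1.95
eef_pos: [574.3, -219.8, 429.3]
tcp_rot: [-3.141, 0.001, 0.262]
ft_force: [0.7, 0.2, -0.2]
opening: 1.001
grip_force: 0.0
```

Run:
```python
from h import *
go([592,211,250],3.7)
d=cam("wrist");save("w1",d)
im=cv2.cvtColor(d["f"],cv2.COLOR_RGB2BGR);cv2.imwrite("pics/w1v.png",np.clip(cv2.resize(im,(800,600),interpolation=cv2.INTER_CUBIC)*1.5,0,255).astype(np.uint8))
```

```text
pose [ 574.3 -219.8  429.3] yaw 15.04 t 1.95 F [ 0.7  0.2 -0.2] shift [ 129.1 -411.4  179.3] turn 11.34
```

View pics/w1v.png

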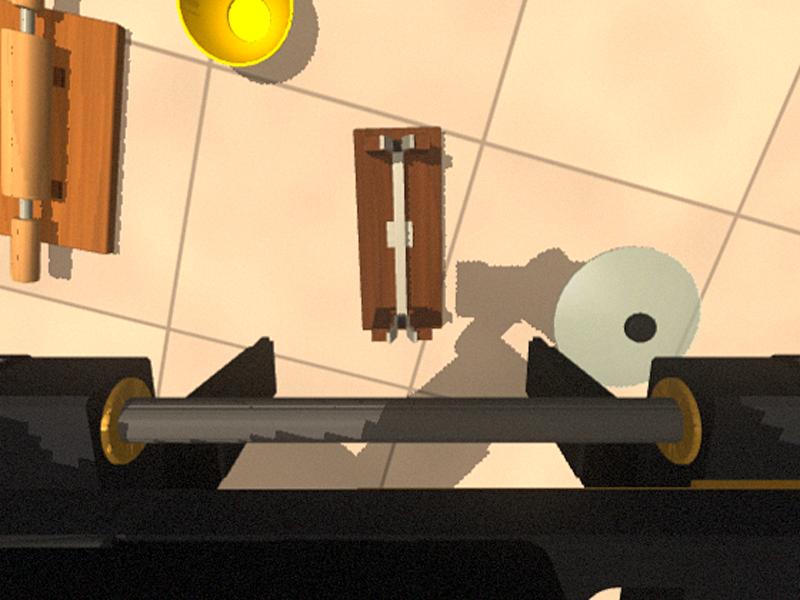

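The wrist view shows the whole stand. The slots are at about (398,143) and (402,323) in the enlarged picture, and the bridge block is at (400,235). I'll crop closer.

Run:
```python
from h import *
d=load("w1")
im=cv2.cvtColor(d["f"],cv2.COLOR_RGB2BGR)
a=cv2.resize(im[82:116,240:320],None,fx=8,fy=8,interpolation=cv2.INTER_CUBIC)
b=cv2.resize(im[211:245,240:320],None,fx=8,fy=8,interpolation=cv2.INTER_CUBIC)
cv2.imwrite("pics/w1c.png",np.clip(np.vstack([a,b])*1.6,0,255).astype(np.uint8))
```

```text
(no output)
```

View pics/w1c.png

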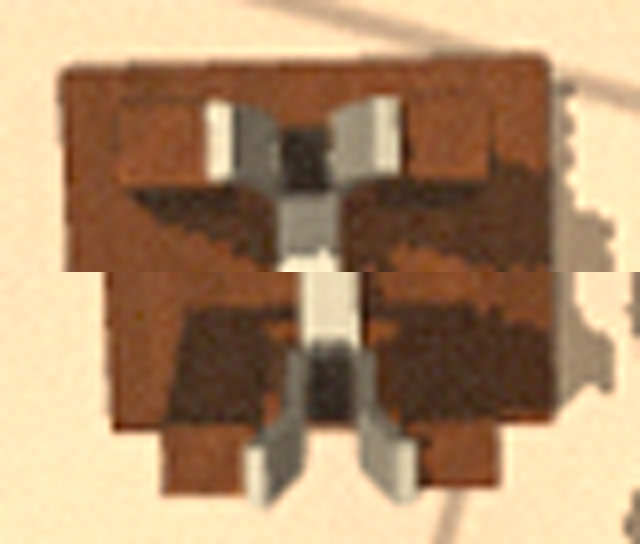

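Run:
```python
from h import *
d=load("w1")
for z in (114,124,134,144):
    a=pt(d,277.3,98.8,z);b=pt(d,280.9,235.6,z);print(z,a.round(1),b.round(1),np.linalg.norm(a-b).round(1),((a+b)/2).round(1),np.degrees(np.arctan2(*(a-b)[1::-1])).round(2))
q=lambda u,v,o:((u+.5)/8-.5+240,(v+.5)/8-.5+o)
for z in (14,24,34,44):
    c=np.array([pt(d,*q(u,v,o),z) for u,v,o in [(60,68,82),(548,55,82),(553,418-272,211),(115,430-272,211)]])
    print(z,c.mean(0).round(1),[np.linalg.norm(c[i]-c[i-1]).round(1) for i in range(4)])
go([592,211,250],3.7)
```

```text
114 [ 673.5 -189.4  114. ] [ 484.  -245.7  114. ] 197.7 [ 578.8 -217.6  114. ] 16.54
124 [ 672.8 -189.7  124. ] [ 487.2 -244.8  124. ] 193.6 [ 580.  -217.3  124. ] 16.54
134 [ 672.1 -190.   134. ] [ 490.4 -243.9  134. ] 189.5 [ 581.3 -217.   134. ] 16.54
144 [ 671.4 -190.2  144. ] [ 493.6 -243.1  144. ] 185.5 [ 582.5 -216.7  144. ] 16.54
14 [ 579.1 -217.7   14. ] [np.float64(241.9), np.float64(100.5), np.float64(241.6), np.float64(99.8)]
24 [ 580.2 -217.4   24. ] [np.float64(237.8), np.float64(98.8), np.float64(237.5), np.float64(98.1)]
34 [ 581.2 -217.2   34. ] [np.float64(233.7), np.float64(97.0), np.float64(233.3), np.float64(96.4)]
44 [ 582.3 -216.9   44. ] [np.float64(229.6), np.float64(95.3), np.float64(229.2), np.float64(94.7)]
pose [ 574.1 -220.   429.5] yaw 15.0 t 2.0 F [-0.6  0.5 -0.1] shift [ 129.  -411.6  179.5] turn 11.3
```

Request:
arm_command --pt "129 -411 130 11 1" --pt "129 -411 130 11 1" --pt "129 -411 130 11 1" --pt "129 -411 130 11 1" --pt "129 -411 130 11 1"

```text
t: 2.5
eef_pos: [584.0, 19.9, 357.6]
tcp_rot: [3.141, -0.0, 0.069]
ft_force: [0.2, -0.6, 0.2]
opening: 0.998
grip_force: 0.0
```

Run:
```python
from h import *
go([592,211,300],3.7)
```

```text
pose [584.   19.9 357.6] yaw 3.94 t 2.5 F [ 0.2 -0.6  0.2] shift [  21.1 -190.1   57.6] turn 0.24
```

Request:
arm_command --pt "21 -190 58 0.2 1" --pt "21 -190 58 0.2 1" --pt "21 -190 58 0.2 1" --pt "21 -190 58 0.2 1" --pt "21 -190 58 0.2 1"

```text
t: 3.0
eef_pos: [591.2, 213.7, 297.6]
tcp_rot: [-3.142, 0.004, 0.07]
ft_force: [-1.2, -1.2, 0.4]
opening: 0.999
grip_force: 0.0
```

Run:
```python
from h import *
go([592,211,60],3.7)
d=cam("wrist");save("w2",d)
im=cv2.cvtColor(d["f"],cv2.COLOR_RGB2BGR);cv2.imwrite("pics/w2v.png",np.clip(cv2.resize(im,(800,600),interpolation=cv2.INTER_CUBIC)*1.5,0,255).astype(np.uint8))
```

```text
pose [591.2 213.7 297.6] yaw 4.03 t 3.0 F [-1.2 -1.2  0.4] shift [  1.4   2.8 237.6] turn 0.33
```

View pics/w2v.png

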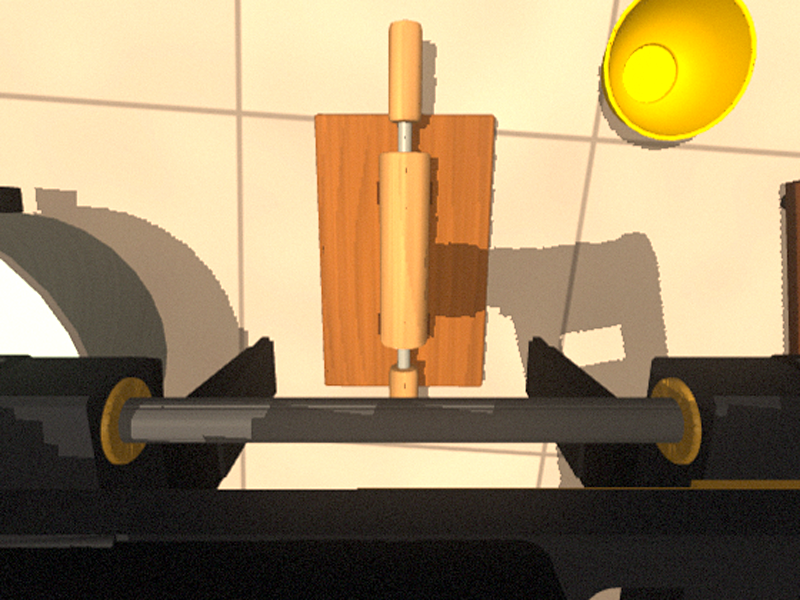

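The pin fills the middle of the view. The barrel runs from (405,152) to (405,348), with necks at (404,136) and (404,358).

Run:
```python
from h import *
d=load("w2"); q=lambda u,v:((u+.5)*.7-.5,(v+.5)*.7-.5)
for A,B in [((405,153),(405,348)),((404,136.5),(404,358.5)),((404,122),(403,368))]:
    a=pt(d,*q(*A),40);b=pt(d,*q(*B),40);print(a.round(1),b.round(1),np.linalg.norm(a-b).round(1),((a+b)/2).round(1),np.degrees(np.arctan2(*(a-b)[1::-1])).round(2))
```

```text
[680.8 215.5  40. ] [505.4 202.6  40. ] 175.9 [593.1 209.   40. ] 4.21
[694.1 217.3  40. ] [494.9 202.8  40. ] 199.7 [594.5 210.   40. ] 4.18
[705.6 218.1  40. ] [485.2 203.   40. ] 220.9 [595.4 210.6  40. ] 3.93
```

Run:
```python
from h import *
go([595.5,210.5,25],4.1)
```

```text
pose [591.7 211.6 298.7] yaw 3.99 t 3.05 F [ 0.1 -0.7  0.6] shift [  4.4   1.2 273.7] turn -0.11
```

Request:
arm_command --pt "4 1 50 0 1" --pt "4 1 100 0 1" --pt "4 1 150 0 1" --pt "4 1 190 0 1" --pt "4 1 210 0 1"

```text
t: 3.55
eef_pos: [595.4, 207.2, 87.2]
tcp_rot: [3.141, 0.004, 0.065]
ft_force: [-0.6, 0.5, 0.3]
opening: 1.004
grip_force: 0.0
```

Request:
arm_command --pt "0 0 0 0 1" --pt "0 0 0 0 1"

```text
t: 3.75
eef_pos: [597.0, 208.8, 91.2]
tcp_rot: [3.142, -0.001, 0.066]
ft_force: [0.6, 0.3, 0.4]
opening: 0.998
grip_force: 0.0
```

Run:
```python
from h import *
go([595.5,210.5,25],4.1)
```

```text
pose [597.  208.8  91.2] yaw 3.79 t 3.75 F [0.6 0.3 0.4] shift [-1.4 -1.8 66.2] turn -0.31
```

Request:
arm_command --pt "-1 -2 25 -0.3 1" --pt "-1 -2 45 -0.3 1" --pt "-1 -2 58 -0.3 1" --pt "-1 -2 66 -0.3 1" --pt "-1 -2 66 -0.3 1"

```text
t: 4.25
eef_pos: [595.2, 212.0, 24.3]
tcp_rot: [3.141, -0.0, 0.073]
ft_force: [0.1, -0.6, 0.1]
opening: 1.001
grip_force: 0.0
```

Request:
arm_command --pt "0 0 0 0 0.6" --pt "0 0 0 0 0.45" --pt "0 0 0 0 0.3" --pt "0 0 0 0 0.3" --pt "0 0 0 0 0.3"

```text
t: 4.75
eef_pos: [595.1, 212.4, 24.3]
tcp_rot: [3.142, -0.0, 0.073]
ft_force: [0.6, -0.1, 0.1]
opening: 0.637
grip_force: 0.0
```

Request:
arm_command --pt "0 0 0 0 0.0" --pt "0 0 0 0 0.0" --pt "0 0 0 0 0.0" --pt "0 0 0 0 0.0"

```text
t: 5.15
eef_pos: [595.0, 212.3, 24.1]
tcp_rot: [3.141, 0.0, 0.073]
ft_force: [0.8, -0.9, 0.6]
opening: 0.456
grip_force: 30.0
```

Request:
arm_command --pt "0 0 -10 0 0" --pt "0 0 -30 0 0" --pt "0 0 -60 0 0" --pt "0 0 -100 0 0" --pt "0 0 -140 0 0"

```text
t: 5.65
eef_pos: [594.3, 212.3, 165.5]
tcp_rot: [3.141, 0.001, 0.073]
ft_force: [0.4, -1.0, -4.3]
opening: 0.457
grip_force: 30.0
```

Request:
arm_command --pt "0 0 -40 0 0" --pt "0 0 -80 0 0" --pt "0 0 -100 0 0" --pt "0 0 -100 0 0" --pt "0 0 -100 0 0"

```text
t: 6.15
eef_pos: [594.4, 212.3, 263.3]
tcp_rot: [3.141, 0.001, 0.073]
ft_force: [0.5, 0.5, -4.6]
opening: 0.455
grip_force: 30.0
```

Run:
```python
from h import *
go([580,-217.4,270],16.5); print(env.state()["moment"],env.state()["opening"])
```

```text
pose [594.4 212.3 263.3] yaw 4.21 t 6.15 F [ 0.5  0.5 -4.6] shift [-45.8 427.4  -6.5] turn -12.29
[ 0.01235874 -0.01727424  0.00909029] 0.45541878139998815
```

Request:
arm_command --pt "-46 40 -7 -12.3 0" --pt "-46 80 -7 -12.3 0" --pt "-46 120 -7 -12.3 0" --pt "-46 160 -7 -12.3 0" --pt "-46 200 -7 -12.3 0"

```text
t: 6.65
eef_pos: [562.9, 8.1, 269.2]
tcp_rot: [-3.14, 0.003, 0.288]
ft_force: [0.7, 0.0, -3.3]
opening: 0.456
grip_force: 30.0
```

Request:
arm_command --pt "0 0 0 0 0" --pt "0 0 0 0 0"

```text
t: 6.85
eef_pos: [563.2, 8.9, 269.4]
tcp_rot: [-3.14, 0.003, 0.286]
ft_force: [-0.7, 0.1, -4.4]
opening: 0.457
grip_force: 30.0
```

Run:
```python
from h import *
go([580,-217.4,260],16.5); print(env.state()["moment"],env.state()["opening"])
```

```text
pose [563.2   8.9 269.4] yaw 16.39 t 6.85 F [-0.7  0.1 -4.4] shift [-47.7 221.8   9.2] turn -0.11
[0.09376849 0.05907052 0.03671952] 0.45710883379359424
```

Request:
arm_command --pt "-10 45 9 0 0" --pt "-20 90 9 0 0" --pt "-30 135 9 0 0" --pt "-40 180 9 0 0" --pt "-47 220 9 0 0"

```text
t: 7.35
eef_pos: [581.1, -215.4, 261.0]
tcp_rot: [-3.14, 0.001, 0.289]
ft_force: [1.1, 1.2, -4.3]
opening: 0.457
grip_force: 30.0
```

Request:
arm_command --pt "0 0 0 0 0" --pt "0 0 0 0 0" --pt "0 0 0 0 0" --pt "0 0 0 0 0"

```text
t: 7.75
eef_pos: [581.3, -213.2, 262.0]
tcp_rot: [-3.141, 0.0, 0.29]
ft_force: [-0.7, 0.8, -3.7]
opening: 0.455
grip_force: 30.0
```

Run:
```python
from h import *
go([580,-217.4,170],16.5); print(env.state()["moment"],env.state()["tcp_rot"])
d=cam("wrist");save("w3",d)
im=cv2.cvtColor(d["f"],cv2.COLOR_RGB2BGR);cv2.imwrite("pics/w3v.png",np.clip(cv2.resize(im,(800,600),interpolation=cv2.INTER_CUBIC)*1.5,0,255).astype(np.uint8))
```

```text
pose [ 581.3 -213.2  262. ] yaw 16.61 t 7.75 F [-0.7  0.8 -3.7] shift [-2.5  3.7 92. ] turn 0.11
[-0.03980757  0.03987334 -0.02525869] [-3.14123575e+00  2.81776492e-04  2.89954960e-01]
```

View pics/w3v.png

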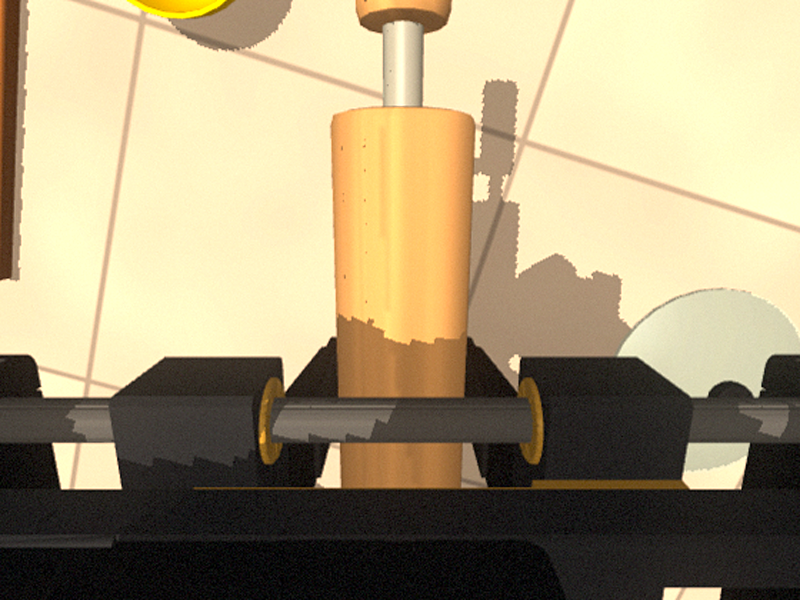

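The pin is held level. The far barrel end shows at (403,105), with its side corners at about (332,115) and (474,113). The handle's inner rim is at about (404,22) to (404,33). The stand is hidden behind the pin.

Run:
```python
from h import *
d=load("w3"); q=lambda u,v:((u+.5)*.7-.5,(v+.5)*.7-.5)
H=np.array(env.read_camera("wrist")["hand_eye"]); d["T"]=H
print("barrel end top",pt(d,*q(403,105),-37.9).round(1),"side",pt(d,*q(332,115),-15.9).round(1),pt(d,*q(474,113),-15.9).round(1))
print("neck sides@barrel",pt(d,*q(384,104),-15.9).round(1),pt(d,*q(422,104),-15.9).round(1))
print("neck at handle",pt(d,*q(403,24),-21.9).round(1), "handle bottom rim",pt(d,*q(403,34),-1.9).round(1))
print("expected pix of axis", [((px(d,[x,0,-15.9])+.5)/.7-.5).round(1) for x in (30,85,97,109)])
```

```text
barrel end top [ 86.3   1.2 -37.9] side [ 86.6 -20.2 -15.9] [ 87.2  22.8 -15.9]
neck sides@barrel [ 89.7  -4.4 -15.9] [ 89.7   7.  -15.9]
neck at handle [109.7   1.2 -21.9] handle bottom rim [112.5   1.3  -1.9]
expected pix of axis [array([398.7, 297. ]), array([398.7, 120.7]), array([398.7,  77.9]), array([398.7,  33.2])]
```

Run:
```python
from h import *
go([578.3,-216.7,132],16.54)
```

```text
pose [ 581.3 -213.6  262.2] yaw 16.6 t 7.85 F [-0.4 -0.3 -4.4] shift [ -3.8   2.1 130.2] turn 0.06
```

Request:
arm_command --pt "-4 2 30 0 0" --pt "-4 2 60 0 0" --pt "-4 2 90 0 0" --pt "-4 2 115 0 0" --pt "-4 2 130 0 0"

```text
t: 8.35
eef_pos: [577.5, -216.9, 130.3]
tcp_rot: [-3.14, 0.001, 0.289]
ft_force: [-0.2, 0.2, -3.9]
opening: 0.457
grip_force: 30.0
```

Request:
arm_command --pt "0 0 0 0 0" --pt "0 0 0 0 0" --pt "0 0 0 0 0" --pt "0 0 0 0 0"

```text
t: 8.75
eef_pos: [578.4, -217.9, 133.3]
tcp_rot: [3.14, -0.001, 0.288]
ft_force: [0.7, 0.4, -3.9]
opening: 0.453
grip_force: 30.0
```

Run:
```python
from h import *
go([578.3,-216.7,132],16.54)
d=cam("wrist");save("w4",d);e=cam("scene");save("s4",e)
im=cv2.cvtColor(d["f"],cv2.COLOR_RGB2BGR)[0:140,190:380]
a=cv2.resize(im,None,fx=4,fy=4,interpolation=cv2.INTER_CUBIC)[:400]
c=px(e,[580,-217,120]).astype(int);print(c)
im=cv2.cvtColor(e["f"],cv2.COLOR_RGB2BGR)[c[1]-60:c[1]+60,c[0]-60:c[0]+60]
cv2.imwrite("pics/w4v.png",np.clip(a*1.5,0,255).astype(np.uint8))
cv2.imwrite("pics/s4v.png",np.clip(cv2.resize(im,None,fx=5,fy=5,interpolation=cv2.INTER_CUBIC)*1.8,0,255).astype(np.uint8))
```

```text
pose [ 578.4 -217.9  133.3] yaw 16.52 t 8.75 F [ 0.7  0.4 -3.9] shift [ 0.3 -1.2  1.3] turn -0.02
[212 226]
```

View pics/w4v.png

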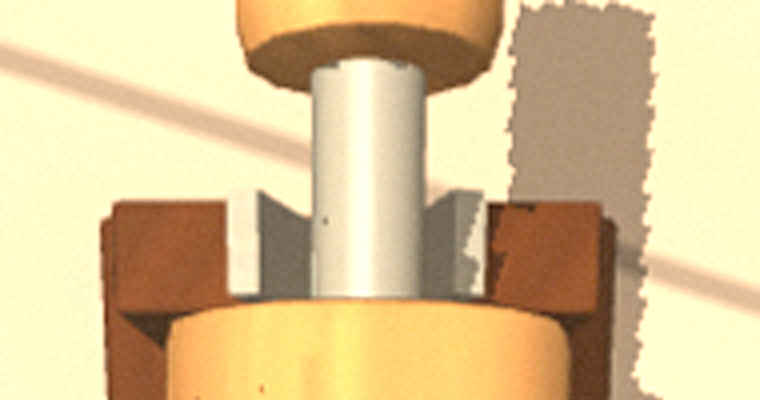

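Run:
```python
from h import *
d=load("w4"); H=np.array(env.read_camera("wrist")["hand_eye"]); d["T"]=H
q=lambda u,v:(190+(u+.5)/4-.5,(v+.5)/4-.5)
for f in (17,22,27):
  print("upright",f,[pt(d,*q(u,v),f).round(1)[:2] for u,v in [(112,202),(602,202),(118,314),(600,314)]])
  print("leaf",[pt(d,*q(u,v),f-10).round(1)[:2] for u,v in [(228,190),(486,190),(230,295),(486,295)]])
print("barrel top",pt(d,*q(368,298),-37.9).round(1),"neck",pt(d,*q(312,200),-15.9).round(1),pt(d,*q(425,200),-15.9).round(1),"neck@handle",pt(d,*q(368,62),-21.9))
go([578.3,-216.7,132],16.54)
```

```text
upright 17 [array([105.3, -31.6]), array([105.3,  31.3]), array([ 91.8, -31.4]), array([91.9, 31.6])]
leaf [array([104.6, -15.8]), array([104.6,  15.5]), array([ 92.7, -15.8]), array([92.7, 15.8])]
upright 22 [array([106.3, -32.5]), array([106.4,  32.1]), array([ 92.5, -32.3]), array([92.5, 32.5])]
leaf [array([105.7, -16.2]), array([105.7,  16. ]), array([ 93.4, -16.3]), array([93.5, 16.2])]
upright 27 [array([107.3, -33.3]), array([107.4,  32.9]), array([ 93.1, -33.1]), array([93.2, 33.3])]
leaf [array([106.7, -16.7]), array([106.7,  16.4]), array([ 94.1, -16.7]), array([94.2, 16.7])]
barrel top [ 86.1   1.1 -37.9] neck [ 98.8  -4.8 -15.9] [ 98.9   7.2 -15.9] neck@handle [110.25639557   1.09463408 -21.9       ]
pose [ 578.1 -217.9  132.8] yaw 16.5 t 8.9 F [ 0.4 -1.3 -4.2] shift [ 0.5 -1.1  0.8] turn -0.04
```

View pics/s4v.png

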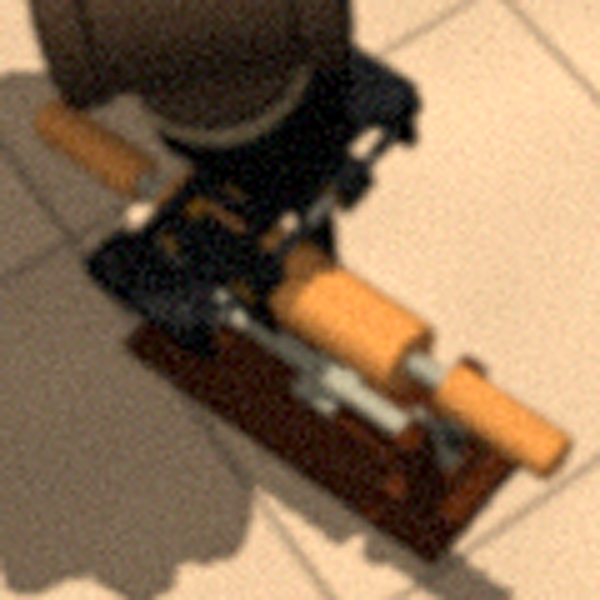

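Compared directly, the neck centre needs about +0.8 mm in x and −1.2 mm in y to line up with the slot. The scene crop shows the pin level over the stand.

Request:
arm_command --pt "1 -1 0 0 0" --pt "1 -1 5 0 0" --pt "1 -1 10 0 0" --pt "1 -1 14 0 0" --pt "1 -1 14 0 0"

```text
t: 9.4
eef_pos: [578.3, -216.5, 117.3]
tcp_rot: [-3.141, 0.001, 0.288]
ft_force: [0.1, -0.2, -4.0]
opening: 0.456
grip_force: 30.0
```

Request:
arm_command --pt "0 0 2 0 0" --pt "0 0 4 0 0" --pt "0 0 6 0 0" --pt "0 0 8 0 0" --pt "0 0 10 0 0"

```text
t: 9.9
eef_pos: [578.6, -216.6, 108.0]
tcp_rot: [3.141, -0.0, 0.288]
ft_force: [-0.1, 0.0, -4.0]
opening: 0.459
grip_force: 30.0
```

Request:
arm_command --pt "0 0 2 0 0" --pt "0 0 4 0 0" --pt "0 0 6 0 0" --pt "0 0 8 0 0" --pt "0 0 8 0 0"

```text
t: 10.4
eef_pos: [578.5, -216.5, 99.8]
tcp_rot: [-3.141, 0.0, 0.288]
ft_force: [-0.1, 1.1, -4.9]
opening: 0.458
grip_force: 30.0
```

Run:
```python
from h import *
go([578.8,-215.7,71],16.54);s=env.state();print(np.round(s["moment"],2),s["opening"])
```

```text
pose [ 578.5 -216.5   99.8] yaw 16.5 t 10.4 F [-0.1  1.1 -4.9] shift [ 0.6 -0.7 28.8] turn -0.04
[-0.02  0.02  0.01] 0.45767909943162616
```

Request:
arm_command --pt "0 0 1.5 0 0" --pt "0 0 3 0 0" --pt "0 0 4.5 0 0" --pt "0 0 6 0 0" --pt "0 0 6 0 0"

```text
t: 10.9
eef_pos: [578.5, -216.5, 93.9]
tcp_rot: [-3.141, 0.0, 0.288]
ft_force: [0.5, 0.1, -4.7]
opening: 0.46
grip_force: 30.0
```

Request:
arm_command --pt "0 0 1.5 0 0" --pt "0 0 3 0 0" --pt "0 0 4.5 0 0" --pt "0 0 6 0 0" --pt "0 0 6 0 0"

```text
t: 11.4
eef_pos: [579.0, -216.7, 88.8]
tcp_rot: [3.141, -0.001, 0.288]
ft_force: [0.1, 1.1, 2.6]
opening: 0.46
grip_force: 30.0
```

Run:
```python
from h import *
go([578.8,-215.7,71],16.54);s=env.state();M=R.from_euler("xyz",s["tcp_rot"]).as_matrix();print(np.round(s["moment"],2),"tool moment",(M.T@s["moment"]).round(2),s["opening"])
```

```text
pose [ 579.  -216.7   88.8] yaw 16.51 t 11.4 F [0.1 1.1 2.6] shift [ 0.1 -1.  17.8] turn -0.03
[0.13 0.04 0.24] tool moment [ 0.14 -0.   -0.24] 0.45997879762406885
```

Request:
arm_command --pt "0 0 1 0 0" --pt "0 0 2 0 0" --pt "0 0 3 0 0" --pt "0 0 4 0 0" --pt "0 0 5 0 0"

```text
t: 11.9
eef_pos: [579.1, -216.8, 83.9]
tcp_rot: [3.14, -0.001, 0.288]
ft_force: [-0.8, 0.2, 6.8]
opening: 0.457
grip_force: 30.0
```

Request:
arm_command --pt "0 0 1 0 0" --pt "0 0 2 0 0" --pt "0 0 3 0 0" --pt "0 0 4 0 0" --pt "0 0 5 0 0"

```text
t: 12.4
eef_pos: [579.2, -216.8, 79.0]
tcp_rot: [3.14, -0.002, 0.288]
ft_force: [-0.6, 0.2, 5.8]
opening: 0.458
grip_force: 30.0
```

Request:
arm_command --pt "0 0 1 0 0" --pt "0 0 2 0 0" --pt "0 0 3 0 0" --pt "0 0 4 0 0" --pt "0 0 4 0 0"

```text
t: 12.9
eef_pos: [579.3, -216.8, 74.9]
tcp_rot: [3.14, -0.002, 0.288]
ft_force: [-0.1, 0.5, 4.5]
opening: 0.46
grip_force: 30.0
```

Run:
```python
from h import *
go([578.8,-215.7,71],16.54);s=env.state();M=R.from_euler("xyz",s["tcp_rot"]).as_matrix();print(np.round(s["moment"],2),"tool moment",(M.T@s["moment"]).round(2),s["opening"])
```

```text
pose [ 579.3 -216.8   74.9] yaw 16.48 t 12.9 F [-0.1  0.5  4.5] shift [-0.2 -1.2  3.9] turn -0.06
[ 0.18 -0.31 -0.01] tool moment [0.08 0.34 0.01] 0.46024191821576577
```

Request:
arm_command --pt "0 0 1 0 0" --pt "0 0 2 0 0" --pt "0 0 3 0 0" --pt "0 0 4 0 0"

```text
t: 13.3
eef_pos: [579.6, -216.8, 71.2]
tcp_rot: [3.14, -0.002, 0.288]
ft_force: [1.9, 1.9, 8.9]
opening: 0.457
grip_force: 30.0
```

Request:
arm_command --pt "0 0 1 0 0" --pt "0 0 2 0 0" --pt "0 0 3 0 0"

```text
t: 13.6
eef_pos: [579.8, -216.8, 68.4]
tcp_rot: [3.14, -0.003, 0.288]
ft_force: [2.4, 2.2, 9.9]
opening: 0.456
grip_force: 30.0
```

Request:
arm_command --pt "0 0 1 0 0" --pt "0 0 2 0 0" --pt "0 0 3 0 0"

```text
t: 13.9
eef_pos: [579.9, -216.8, 65.4]
tcp_rot: [3.139, -0.003, 0.288]
ft_force: [2.6, 2.3, 9.6]
opening: 0.455
grip_force: 30.0
```

```bash
cat >> h.py <<'E'
def st():
    go([578.8,-216.5,71],16.54);s=env.state();M=R.from_euler("xyz",s["tcp_rot"]).as_matrix();print("tool moment",(M.T@s["moment"]).round(2),s["opening"])
E
python3 -c "
from h import *
st();d=cam('wrist');save('w5',d)"
```

```text
pose [ 579.9 -216.8   65.4] yaw 16.5 t 13.9 F [2.6 2.3 9.6] shift [-1.  -0.6 -5.6] turn -0.04
tool moment [ 0.18  0.36 -0.06] 0.4552536706994214
```

```bash
cat >> h.py <<'E'
def prof(d):
    f=cv2.cvtColor(d["f"],cv2.COLOR_RGB2GRAY).astype(float)
    hsv=cv2.cvtColor(d["f"],cv2.COLOR_RGB2HSV)
    out=[]
    # saturation along neck column: steel low, wood high
    s=hsv[:,278:286,1].astype(float).mean(1)
    print("sat rows",[int(x) for x in s[8:88:2]])
    for r in (90,110,130,150,170):
        row=hsv[r].astype(int); print(r,"V",[int(x) for x in cv2.blur(f,(1,5))[r,222:246]],[int(x) for x in cv2.blur(f,(1,5))[r,322:344]])
E
python3 -c "
from h import *
for n in ('w4','w5'): print(n);prof(load(n))"
```

```text
w4
sat rows [147, 149, 160, 99, 55, 55, 55, 56, 57, 55, 55, 56, 56, 55, 55, 56, 56, 55, 55, 55, 56, 55, 56, 57, 56, 56, 57, 56, 56, 56, 56, 56, 56, 85, 159, 157, 156, 157, 157, 156]
90 V [68, 65, 66, 64, 64, 63, 65, 68, 67, 75, 112, 114, 119, 122, 127, 131, 134, 134, 137, 138, 140, 142, 143, 147] [122, 118, 116, 113, 109, 106, 103, 99, 95, 87, 66, 44, 45, 44, 45, 47, 47, 46, 44, 42, 62, 111]
110 V [67, 68, 66, 66, 64, 65, 65, 68, 65, 74, 102, 114, 118, 121, 126, 129, 134, 135, 136, 139, 140, 142, 144, 147] [120, 115, 112, 109, 106, 103, 99, 96, 89, 73, 47, 46, 50, 53, 54, 55, 62, 54, 50, 60, 98, 107]
130 V [69, 69, 67, 69, 68, 66, 63, 64, 66, 67, 78, 116, 116, 122, 126, 130, 132, 134, 137, 138, 139, 142, 144, 147] [117, 114, 110, 106, 104, 99, 96, 91, 75, 50, 45, 47, 46, 45, 46, 48, 46, 41, 55, 92, 108, 106]
150 V [67, 68, 68, 67, 67, 66, 65, 65, 67, 67, 70, 94, 116, 121, 124, 127, 132, 135, 136, 139, 139, 141, 142, 146] [114, 110, 106, 104, 99, 96, 92, 78, 53, 44, 45, 45, 48, 45, 45, 46, 43, 50, 82, 107, 106, 106]
170 V [68, 68, 68, 67, 67, 65, 64, 64, 66, 65, 66, 80, 120, 116, 122,
[... 696 characters left out ...]
04, 102, 93, 74, 45, 45, 47, 45, 46, 46, 45, 47, 44, 47, 49]
130 V [71, 72, 71, 69, 68, 70, 68, 68, 84, 122, 126, 131, 135, 139, 141, 136, 146, 148, 150, 151, 154, 159, 162, 163] [126, 124, 119, 116, 113, 110, 106, 102, 95, 77, 49, 50, 50, 50, 48, 49, 48, 48, 49, 48, 51, 49]
150 V [71, 71, 71, 70, 70, 68, 68, 69, 72, 91, 123, 129, 133, 136, 141, 145, 146, 146, 149, 150, 154, 156, 160, 163] [124, 121, 116, 113, 109, 105, 102, 97, 80, 50, 49, 49, 49, 49, 49, 50, 50, 52, 50, 51, 49, 51]
170 V [72, 71, 71, 70, 70, 67, 68, 70, 69, 75, 106, 125, 131, 135, 138, 141, 145, 145, 149, 150, 153, 155, 160, 163] [120, 116, 114, 111, 105, 101, 97, 80, 52, 49, 49, 48, 50, 47, 48, 48, 50, 50, 52, 51, 51, 51]
```

Request:
arm_command --pt "0 0 1 0 0" --pt "0 0 2 0 0" --pt "0 0 3 0 0"

```text
t: 14.25
eef_pos: [580.0, -216.8, 62.5]
tcp_rot: [3.139, -0.003, 0.288]
ft_force: [3.0, 2.4, 10.6]
opening: 0.461
grip_force: 30.0
```

Request:
arm_command --pt "0 0 1 0 0" --pt "0 0 2 0 0" --pt "0 0 3 0 0"

```text
t: 14.55
eef_pos: [580.0, -216.9, 59.7]
tcp_rot: [3.139, -0.003, 0.288]
ft_force: [-0.1, 2.8, 21.7]
opening: 0.455
grip_force: 30.0
```

```bash
cat > fit.py <<'E'
from h import *
from scipy.optimize import least_squares
H=np.array(env.read_camera("wrist")["hand_eye"])
xs=np.linspace(0,85,200)
def edges(d):
    f=cv2.blur(cv2.cvtColor(d["f"],cv2.COLOR_RGB2GRAY).astype(float),(1,5)); o=[]
    for r in range(92,172,8):
        l=f[r,215:250]; i=int(np.argmax(np.diff(cv2.blur(l[None],(3,1))[0]))); w=np.diff(l)[max(i-2,0):i+3]; l=215+.5+max(i-2,0)+(w*np.arange(len(w))).sum()/w.sum()
        g=f[r,315:350]; j=int(np.argmax(-np.diff(cv2.blur(g[None],(3,1))[0]))); w=-np.diff(g)[max(j-2,0):j+3]; g=315+.5+max(j-2,0)+(w*np.arange(len(w))).sum()/w.sum()
        o.append((r,l,g))
    s=cv2.cvtColor(d["f"],cv2.COLOR_RGB2HSV)[:,278:286,1].astype(float).mean(1)
    e=np.interp(106,s[60:100],np.arange(60,100))
    return np.array(o),e
def model(p,rows):
    dz,th,dy,yaw,dx=p
    a=np.array([np.cos(th),yaw,-np.sin(th)]); a/=np.linalg.norm(a)   # +th: far end up (tool z down)
    P=np.array([dx,dy,dz])+xs[:,None]*a
    c=H[:3,3]-P; c=c-(c@a)[:,None]*a; D=np.linalg.norm(c,axis=1); c/=D[:,None]; n=np.cross(a,c); k=22/D
    T=[P+22*(k[:,None]*c+sg*np.sqrt(1-k**2)[:,None]*n) for sg in (1,-1)]
    q=dict(T=H,**K); E=[np.array([px(q,t) for t in tt]) for tt in T]
    up=np.array([np.sin(th),0,-np.cos(th)])*-1; up=np.array([-np.sin(th),0,-np.cos(th)])
    U=[np.interp(rows,e[::-1,1],e[::-1,0]) for e in E]; U=sorted(U,key=np.mean)
    return U[0],U[1],px(q,P[-1]+22*up)[1]
def fit(n):
    global K
    d=load(n); K={k:d[k] for k in("F","cx","cy")}; o,e=edges(d)
    def f(p):
        l,g,b=model(p,o[:,0]); return np.r_[l-o[:,1],g-o[:,2],2*(b-e),(p[4]-1.2)/.7]
    r=least_squares(f,[-16,0,1,0,1],loss="soft_l1"); print(n,"dz %.1f tilt %.4f dy %.1f yaw %.4f dx %.1f"%tuple(r.x),"rms",np.sqrt(np.mean(r.fun**2)).round(2)); return r.x
if __name__=="__main__":
    import sys
    if sys.argv[1] not in("w3","w4","w5"): save(sys.argv[1],cam("wrist"))
    for n in ["w4"]+sys.argv[1:]: fit(n)
    st()
E
python3 fit.py w6 w3 w5
```

```text
w4 dz -13.6 tilt -0.0065 dy 0.8 yaw 0.0030 dx 1.3 rms 0.22
w6 dz -16.8 tilt -0.0394 dy 0.6 yaw 0.0004 dx 1.5 rms 0.23
w3 dz -25.9 tilt -0.0801 dy 12.5 yaw -0.1280 dx -0.2 rms 21.48
w5 dz -16.4 tilt 0.0188 dy 0.7 yaw 0.0005 dx 1.4 rms 0.23
pose [ 580.  -216.8   59.7] yaw 16.5 t 14.65 F [ 1.9  2.  12.1] shift [ -1.   -0.7 -11.3] turn -0.04
tool moment [ 0.32  0.3  -0.06] 0.4549573901369364
```

Run:
```python
import fit
from fit import *
for n in("w4","w5","w6"):
    o,e=edges(load(n)); print(n,e.round(2),np.round(o[::3],1).tolist(), np.round(o[:,2]-o[:,1],1))
    d=load(n); s=cv2.cvtColor(d["f"],cv2.COLOR_RGB2HSV)[:,278:286,1].mean(1); print([int(x) for x in s[0:30:2]])
```

```text
w4 74.28 [[92.0, 231.7, 331.5], [116.0, 232.0, 330.5], [140.0, 232.1, 329.6], [164.0, 233.6, 328.7]] [ 99.9 100.1  99.2  98.6  97.8  97.9  97.5  96.4  95.5  95.1]
[157, 159, 157, 152, 147, 149, 160, 99, 55, 55, 55, 56, 57, 55, 55]
w5 73.49 [[92.0, 228.5, 332.4], [116.0, 229.2, 331.4], [140.0, 230.1, 330.3], [164.0, 231.6, 329.3]] [103.9 103.  102.2 102.1 100.8 100.  100.2  98.8  98.   97.7]
[154, 151, 149, 148, 92, 55, 55, 54, 54, 54, 54, 55, 54, 56, 55]
w6 71.57 [[92.0, 230.1, 330.9], [116.0, 230.7, 330.2], [140.0, 231.2, 329.3], [164.0, 232.5, 328.4]] [100.9 100.2 100.2  99.5  98.5  97.9  98.1  97.   96.2  95.9]
[157, 158, 152, 154, 148, 157, 61, 54, 55, 55, 55, 54, 55, 54, 55]
```

```bash
sed -i 's|(p\[4\]-1.2)/.7|(p[4]-1.2)/4|' fit.py; python3 fit.py w5 w6x
```

```text
w4 dz -13.0 tilt 0.0033 dy 0.8 yaw 0.0029 dx 1.4 rms 0.22
w5 dz -14.3 tilt 0.0515 dy 0.7 yaw 0.0004 dx 2.1 rms 0.2Traceback (most recent call last):
  File "fit.py", line 33, in <module>
    for n in ["w4"]+sys.argv[1:]: fit(n)
                                  ~~~^^^
  File "fit.py", line 26, in fit
    d=load(n); K={k:d[k] for k in("F","cx","cy")}; o,e=edges(d)
  File "h.py", line 19, in load
    def load(n): return dict(np.load(f"pics/{n}.npz"))
                             ~~~~~~~^^^^^^^^^^^^^^^^^
    fid = stack.enter_context(open(os.fspath(file), "rb"))
                              ~~~~^^^^^^^^^^^^^^^^^^^^^^^
FileNotFoundError: [Errno 2] No such file or directory: 'pics/w6x.npz'
```

```bash
python3 fit.py w7 w5 w6
```

```text
w4 dz -13.0 tilt 0.0033 dy 0.8 yaw 0.0029 dx 1.4 rms 0.22
w7 dz -14.4 tilt -0.0029 dy 0.7 yaw -0.0002 dx 2.1 rms 0.17
w5 dz -14.3 tilt 0.0515 dy 0.7 yaw 0.0004 dx 2.1 rms 0.2
w6 dz -14.4 tilt -0.0023 dy 0.7 yaw 0.0002 dx 2.1 rms 0.17
pose [ 580.  -216.8   59.7] yaw 16.5 t 14.85 F [ 2.3  2.4 12.1] shift [ -1.   -0.6 -11.3] turn -0.04
tool moment [ 0.28  0.3  -0.04] 0.4531612681030812
```

Request:
arm_command --pt "0 0 0.7 0 0" --pt "0 0 1.4 0 0" --pt "0 0 1.4 0 0"

```text
t: 15.15
eef_pos: [580.1, -216.8, 59.5]
tcp_rot: [3.139, -0.004, 0.288]
ft_force: [-1.5, 4.2, 23.9]
opening: 0.456
grip_force: 30.0
```

```bash
python3 fit.py w8
```

```text
w4 dz -13.0 tilt 0.0033 dy 0.8 yaw 0.0029 dx 1.4 rms 0.22
w8 dz -14.3 tilt -0.0019 dy 0.7 yaw -0.0008 dx 2.1 rms 0.18
pose [ 580.1 -216.8   59.5] yaw 16.5 t 15.25 F [-1.6  4.3 23.6] shift [ -1.1  -0.7 -11.5] turn -0.04
tool moment [ 0.69 -0.24  0.02] 0.4528141872999842
```

Request:
arm_command --pt "0 0 -0.7 0 0" --pt "0 0 -0.7 0 0.6" --pt "0 0 -0.7 0 0.8" --pt "0 0 -0.7 0 0.9" --pt "0 0 -0.7 0 0.9"

```text
t: 15.75
eef_pos: [578.5, -216.6, 57.1]
tcp_rot: [-3.141, 0.0, 0.288]
ft_force: [0.4, 0.5, 0.2]
opening: 0.733
grip_force: 0.0
```

Request:
arm_command --pt "0 0 0 0 0.9" --pt "0 0 0 0 0.9" --pt "0 0 0 0 0.9" --pt "0 0 0 0 0.9"

```text
t: 16.15
eef_pos: [578.6, -216.6, 57.4]
tcp_rot: [3.141, -0.0, 0.288]
ft_force: [0.5, 0.7, 0.2]
opening: 0.897
grip_force: 0.0
```

```bash
python3 fit.py w9
```

```text
w4 dz -13.0 tilt 0.0033 dy 0.8 yaw 0.0029 dx 1.4 rms 0.22
w9 dz -16.7 tilt 0.0034 dy 1.3 yaw -0.0002 dx 3.5 rms 0.21
pose [ 578.6 -216.6   57.4] yaw 16.51 t 16.25 F [ 0.5  0.6 -1.3] shift [  0.2  -0.  -13.6] turn -0.03
tool moment [-0.02  0.02 -0.02] 0.8975179708152518
```

The force rose to 28 N with the pin level and no further travel, so it looks bottomed. I'll check each end by pressing gently from above with shut fingers.

Request:
arm_command --pt "0 0 -15 0 0.9" --pt "0 0 -40 0 0.9" --pt "0 0 -65 0 0.9" --pt "0 0 -80 0 0.9" --pt "0 0 -80 0 0"

```text
t: 16.75
eef_pos: [579.6, -217.0, 140.6]
tcp_rot: [3.138, -0.003, 0.288]
ft_force: [0.1, -0.2, -1.2]
opening: 0.86
grip_force: 0.0
```

Request:
arm_command --pt "20 0 0 0 0" --pt "45 0 0 0 0" --pt "68 0 0 0 0" --pt "68 0 0 0 0" --pt "68 0 0 0 0"

```text
t: 17.25
eef_pos: [643.3, -196.9, 136.7]
tcp_rot: [-3.141, 0.001, 0.289]
ft_force: [-0.8, -0.6, -0.8]
opening: 0.455
grip_force: 0.0
```

Request:
arm_command --pt "0 0 5 0 0" --pt "0 0 10 0 0" --pt "0 0 15 0 0" --pt "0 0 20 0 0" --pt "0 0 25 0 0"

```text
t: 17.75
eef_pos: [643.6, -197.4, 112.0]
tcp_rot: [-3.142, 0.0, 0.288]
ft_force: [-0.2, 0.0, -1.0]
opening: 0.04
grip_force: 0.0
```

Request:
arm_command --pt "0 0 3 0 0" --pt "0 0 6 0 0" --pt "0 0 8 0 0" --pt "0 0 8 0 0"

```text
t: 18.15
eef_pos: [643.8, -197.2, 104.2]
tcp_rot: [-3.142, 0.0, 0.288]
ft_force: [0.6, -0.1, -0.4]
opening: 0.003
grip_force: 0.0
```

```bash
python3 -c "
from h import *
st()"
```

```text
pose [ 643.8 -197.2  104.2] yaw 16.51 t 18.15 F [ 0.6 -0.1 -0.4] shift [-67.7   0.   33.2] turn -0.03
tool moment [-0.   -0.   -0.03] 0.0032515261859795536
```

Request:
arm_command --pt "0 0 1 0 0" --pt "0 0 2 0 0" --pt "0 0 3 0 0"

```text
t: 18.45
eef_pos: [643.9, -197.3, 101.5]
tcp_rot: [3.141, -0.0, 0.288]
ft_force: [-0.6, -0.1, -0.7]
opening: 0.007
grip_force: 0.0
```

Request:
arm_command --pt "0 0 0.7 0 0" --pt "0 0 1.4 0 0" --pt "0 0 1.4 0 0"

```text
t: 18.75
eef_pos: [643.8, -197.3, 100.0]
tcp_rot: [3.142, 0.0, 0.288]
ft_force: [-0.2, 0.9, -0.9]
opening: 0.005
grip_force: 0.0
```

Request:
arm_command --pt "0 0 0.7 0 0" --pt "0 0 1.4 0 0" --pt "0 0 1.4 0 0"

```text
t: 19.05
eef_pos: [643.9, -197.4, 99.1]
tcp_rot: [3.141, -0.0, 0.288]
ft_force: [-0.9, 0.5, 4.2]
opening: 0.003
grip_force: 2.0
```

Request:
arm_command --pt "0 0 0.5 0 0" --pt "0 0 1 0 0" --pt "0 0 1 0 0"

```text
t: 19.35
eef_pos: [644.0, -197.6, 99.0]
tcp_rot: [3.14, -0.001, 0.288]
ft_force: [-3.8, -0.6, 10.4]
opening: 0.007
grip_force: 5.5
```

Request:
arm_command --pt "0 0 0.5 0 0" --pt "0 0 1 0 0" --pt "0 0 1 0 0"

```text
t: 19.65
eef_pos: [644.2, -197.8, 98.8]
tcp_rot: [3.14, -0.001, 0.288]
ft_force: [-5.3, -1.1, 18.1]
opening: 0.008
grip_force: 8.6
```

Request:
arm_command --pt "0 0 -10 0 0" --pt "0 0 -35 0 0" --pt "0 0 -35 0 0"

```text
t: 19.95
eef_pos: [645.0, -197.7, 134.6]
tcp_rot: [3.139, -0.004, 0.288]
ft_force: [-0.3, 0.4, -0.5]
opening: 0.005
grip_force: 0.0
```

Request:
arm_command --pt "-40 0 0 0 0" --pt "-80 0 0 0 0" --pt "-110 0 0 0 0" --pt "-136 0 0 0 0" --pt "-136 0 0 0 0"

```text
t: 20.45
eef_pos: [511.0, -236.3, 131.4]
tcp_rot: [-3.141, 0.001, 0.286]
ft_force: [1.0, -0.3, 0.1]
opening: 0.004
grip_force: 0.0
```

```bash
python3 -c "
from h import *
go([514.4,-236,101.5],16.54)"
```

```text
pose [ 511.  -236.3  131.4] yaw 16.4 t 20.45 F [ 1.  -0.3  0.1] shift [ 3.4  0.7 29.9] turn -0.14
```

The far end is firm at 99 mm. Next I'll press the near end.

Request:
arm_command --pt "3 0 8 0 0" --pt "3 0 16 0 0" --pt "3 0 24 0 0" --pt "3 0 29 0 0" --pt "3 0 29 0 0"

```text
t: 20.95
eef_pos: [516.2, -234.6, 101.4]
tcp_rot: [-3.14, 0.001, 0.289]
ft_force: [-0.1, 0.1, 0.0]
opening: 0.01
grip_force: 0.0
```

Request:
arm_command --pt "0 0 0.7 0 0" --pt "0 0 1.4 0 0" --pt "0 0 1.4 0 0"

```text
t: 21.25
eef_pos: [516.4, -235.1, 101.5]
tcp_rot: [3.141, -0.0, 0.288]
ft_force: [-0.3, 1.2, -0.1]
opening: 0.005
grip_force: 0.0
```

Request:
arm_command --pt "0 0 0.7 0 0" --pt "0 0 1.4 0 0" --pt "0 0 1.4 0 0"

```text
t: 21.55
eef_pos: [516.3, -235.1, 99.9]
tcp_rot: [3.141, -0.0, 0.288]
ft_force: [-0.1, 0.2, -1.3]
opening: 0.005
grip_force: 0.0
```

Request:
arm_command --pt "0 0 0.7 0 0" --pt "0 0 1.4 0 0" --pt "0 0 1.4 0 0"

```text
t: 21.85
eef_pos: [516.4, -235.2, 99.1]
tcp_rot: [3.141, -0.0, 0.288]
ft_force: [-2.2, -0.3, 6.5]
opening: 0.004
grip_force: 3.2
```

Request:
arm_command --pt "0 0 0.7 0 0" --pt "0 0 1.4 0 0" --pt "0 0 1.4 0 0"

```text
t: 22.15
eef_pos: [516.5, -235.6, 98.8]
tcp_rot: [3.14, -0.001, 0.288]
ft_force: [-5.7, -0.9, 17.8]
opening: 0.009
grip_force: 9.3
```

Both ends read 98.8 mm under about 18 N, so the pin is level and bottomed. I'll retreat.

Request:
arm_command --pt "0 0 -10 0 0" --pt "0 0 -50 0 0" --pt "0 0 -100 0 0" --pt "0 0 -140 0 0" --pt "0 0 -180 0 0"

```text
t: 22.65
eef_pos: [516.1, -234.8, 279.2]
tcp_rot: [3.141, -0.0, 0.288]
ft_force: [0.5, -0.7, 0.7]
opening: 0.006
grip_force: 0.0
```

Request:
arm_command --pt "0 0 -50 0 0" --pt "0 0 -100 0 0" --pt "0 0 -100 0 0" --pt "0 0 -100 0 0" --pt "0 0 -100 0 0"

```text
t: 23.15
eef_pos: [515.9, -234.8, 375.8]
tcp_rot: [-3.14, 0.001, 0.288]
ft_force: [-0.6, -0.4, -0.1]
opening: 0.005
grip_force: 0.0
```

Run:
```python
from h import *
d=cam("wrist");save("wf",d)
im=cv2.cvtColor(d["f"],cv2.COLOR_RGB2BGR);cv2.imwrite("pics/wfv.png",np.clip(cv2.resize(im,(800,600),interpolation=cv2.INTER_CUBIC)*1.5,0,255).astype(np.uint8))
st()
```

```text
pose [ 516.  -234.8  375.6] yaw 16.5 t 23.2 F [-0.3  0.7  0.3] shift [ 66.    0.8 304.5] turn -0.04
tool moment [-0.01  0.05  0.01] 0.00650034509748741
```

View pics/wfv.png

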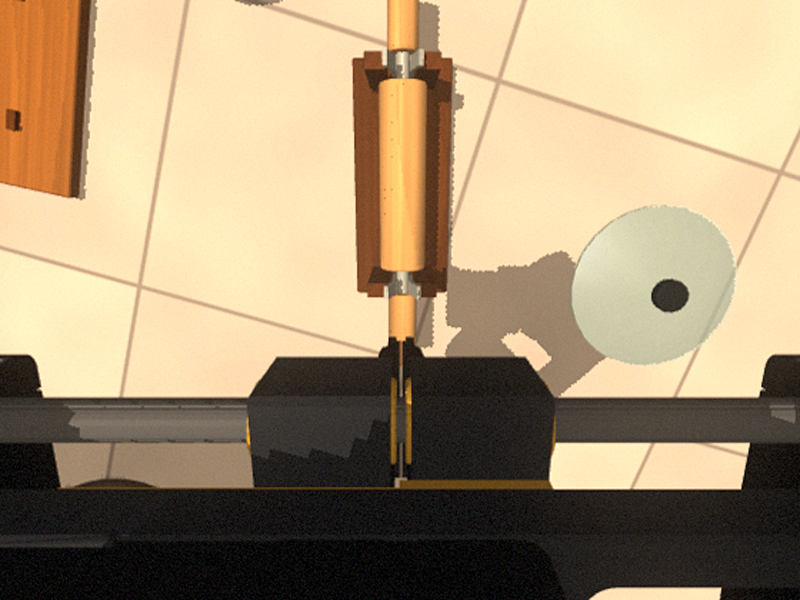

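The pin sits in both slots, with necks at (402,65) and (403,283). Nothing else was disturbed and the arm is clear.

```bash
python3 -c "
from cell import env
print(env.job_done())"
```

```text
the job is handed in; nothing more can be done
None
```

The rolling pin is in the stand, released and level: each end felt firm at the same height (98.8 mm under about 18 N), nothing else was touched, and the job was handed in at about 23 s.

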